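# Start a lag screw square in the foot of a magneto stand

### The arm

A 6-joint arm with a two-finger parallel gripper is mounted at the origin on the work surface. World frame = base frame: x ahead of the robot, y to its left, z up, the work surface at z = 0. Lengths are in mm, angles in rad, forces in N, time in s.
With the tool pointing down it reaches from about 350 to 800 mm from the base axis. Payload 7.3 kg.
Tool frame: the origin (TCP) lies at the very end of the fingers, on their centre line; the grasp point (between the pads) lies 19 mm behind it (arm.grip_point_offset is the distance from the TCP to the grasp point, in mm); x points along the fingers, y is the direction in which the jaws open and shut, and the axes are right-handed (so a half turn about x gives the same grasp; the last joint's range is limited). The gripper opens to 85 mm and grips with 20 to 120 N. Pads are 22 mm wide; open, the fingers measure 114 mm over their backs; the gripper's body (76 mm by 85 mm) begins 54 mm behind the grasp point. The pads swing forward as they close: fully open they stand 13 mm farther back than shut.
Start: joints at [-1.438, 0.342, 1.524, -0, 1.275, -0.146], TCP at [144.503, -504.743, 205.822] pointing down, gripper open.
Joint ranges: [-2.53, 2.53], [-0.77, 2.02], [0.04, 2.7], [-1, 4.14], [0.28, 2.66], [-3.11, 3.11]. Speed limits (rad/s): [2.57, 2.57, 3.14, 3.14, 3.14, 3.14].

### API

Orientations are given as a unit quaternion [w, x, y, z].
In Python, from bench import arm gives the robot as it stands.
- The arm moves only by the tool servo_tool, never from a script. Its argument "moves" is one flat list of numbers, 7 for each row, row after row: the opening, from 0 (shut) to 1 (fully open), then the shift along the world's x, y, z in mm, then the turn, a rotation vector about the world's x, y, z in rad. A call has exactly 8 rows; each row is the pose to reach, as a shift and turn from the pose commanded when the call began; what a row does not reach only later rows make up. A row lasts 1/10 s, in which the tool goes at most 50 mm and 8.59 degrees, less where a joint would pass 70% of its speed; a pose out of reach is approached as far as the arm can. A call with a gripper value outside its range is refused whole. The fingers move at their own pace and stop on an object; "grip_force" is the grip in N (left out, the last holds). Time passes only in rows, so rows that repeat a pose let the fingers close, or fill a call up. It gives the time, the measured TCP pose, the force and the opening at its end, in the units of the state.
- arm.get_state(): the state, without advancing time (a new reading comes with each control period).
- arm.capture(name): name is "side" or "top" or "wrist"; returns the picture (400x640x3 uint8, red, green, blue); there is no depth.
- arm.calibration(name): a dict with "fx", "fy", "cx", "cy" (pixels), "R" (3x3) and "t" (3): a world point X has camera coordinates R X + t. Camera axes: x right, y down, z forward; pixel columns grow to the right and rows downward; lengths in mm; the calibration is good to about 2 mm. A picture is of the moment at which its call begins: read the wrist's pose just before it. calibration takes no time and is no camera call; for the wrist camera it gives the pose at the moment of the call.
- arm.close_job(): hands the job in, once; it reports no verdict.
The state is a dict: "time_s": time; "joints": joint angles; "qd": joint speeds; "tau": joint torques, N m; "ee_pos": TCP position; "tcp_rot": TCP orientation; "contact_force": force on the tool from outside, world axes, zero at the start; "wrist_torque": the same for the moment, N m; "finger_gap": finger opening in mm.
Only numpy, scipy, OpenCV 4.12 (cv2) and the standard library are available. Lean on these libraries where they do the work, as an engineer would, in place of code of your own. Each camera call takes 0.05 s, during which the arm holds its last target. There are 200 camera calls.

### The job

One of the two square-headed lag screws in the front of the magneto stand's iron foot still stands proud: start it square. Take the box key by its wooden grip from the steel cup, set it upright and right down over the head of that screw, then give it about a quarter turn clockwise (seen from above), keeping the key upright and on the screw's axis. Lift the key off, stand it upright in the cup again, let go of it, and leave the other things on the bench where they are.

Things in the scene. Friction and masses are not known exactly. Their poses are not given: they have to be found in the camera images.
- key_grip (a point): Box key (socket driver), loose, 160 mm long, about 0.4 kg, standing mouth-down in the cup at the start, at any yaw. This point is on its axis, 138 mm above its mouth: the place to grasp. The wooden grip is 30 x 30 mm square, 90 to 160 mm above the mouth; below it a 20 mm round neck. z runs up the key; x and y are square to the grip's faces, which are parallel to the socket's.
- key_mouth (a point): Centre of the key's open lower end. The square socket is 34.5 mm wide inside, 46.5 mm outside, 28 mm deep. Same axes as the grip. Fully down on the screw, this point is 28 mm below the top of the screw; the key then has about 2 mm play on each side and 0.16 rad play in turning, either way from square.
- screw_head (a point): Top centre of the lag screw that stands proud, 59 mm above the bench, in one of the two front corners of the foot. Its steel head is 30 x 30 mm square, 14 mm high, with a 5 mm cone above it (30 to 16 mm wide) up to this point; 20 mm of 18 mm shank shows below. x and y are square to the head's faces and turn with it; z is the screw's axis, upright.
- home_screw: The other front screw, 160 mm away, with the same head but already home (fixed): its top is 42 mm above the bench. Origin on its axis, on the foot's top face.
- screw (a joint): Turn of that screw in rad, 0 at the start, growing clockwise seen from above. It is stiff to turn (0.12 N m) and stays where it is left; it turns in place (its sinking in a quarter turn is neglected).
- cup_in (a point): Centre of the inner floor of the round steel holder cup, 6 mm above the bench; the cup is fixed, 80 mm high, 88 mm wide inside, 96 mm outside, open above.
- stand: Cast-iron magneto test stand, fixed. Origin under its foot on the bench, 80 mm behind (+x of the stand) the mid point between the two front screws, which stand at x -80 mm, y +80 and -80 mm. The foot reaches from x -115 to +130 mm and y -120 to +120 mm, 20 mm high; the magneto on top (x +15 to +140 mm, y -165 to +70 mm with the crank and its knob) is 144 mm high.
- insulator: Green glass insulator, 84 mm wide, 90 mm high, origin at its foot; bystander.
- bracket: Copper spark gap bracket, 60 x 80 mm, 56 mm high, origin under its centre; bystander.
- coupling: Black rubber drive coupling ring, 72 mm wide, 40 mm high, origin under its centre; bystander.
- pointer: Flat steel timing pointer, about 135 mm long and 8 mm thick, lying flat, origin under its middle; bystander.
Things that resemble listed ones, but are neither listed nor needed, are in the scene too. What is shaped like the part that bears key_grip but green or yellow is not meant.

How it is judged:
By the outcome, as a careful person would: the job done as asked, in the order asked, and still so for the second after the job is handed in, with the robot touching nothing.
It also fails if it takes over 58 s, if anything falls off the work surface, if the arm or the gripper's body presses on something with over 40 N, if the wrist force passes 120 N, or if a joint passes its speed limit or range.

## Working session

There is one attempt and no reset: what is moved stays moved. The work goes in short steps, Python scripts to look and compute and a tool call to move; the robot and the scene stay as the last step left them, time stands still between calls to the robot, and variables do not carry over. Pictures are saved under pics/ and viewed, about 8 in all and at most 12, crops included, and the job is handed in when it is done.

Besides the shell and the picture viewer there is one more tool, called in YAML: its name, and indented under it one key for each argument. servo_tool: Moves the arm, as the interface text tells. Its arguments: {"type":"object","properties":{"moves":{"type":"array"},"grip_force":{"type":"number"}},"required":["moves"]}

```bash
mkdir -p pics; ls; cat > h.py <<'E'
import numpy as np, cv2
from bench import arm
def snap(n,f):
    c=arm.calibration(n); im=arm.capture(n); cv2.imwrite(f'pics/{f}.png',cv2.cvtColor(im,cv2.COLOR_RGB2BGR)); 
    np.savez(f'pics/{f}.npz',**{k:np.array(v) for k,v in c.items()}); return im,c
def load(f):
    return cv2.imread(f'pics/{f}.png'),dict(np.load(f'pics/{f}.npz'))
def ray(c,u,v):
    R=np.array(c['R']);t=np.array(c['t']).ravel(); d=R.T@np.array([(u-c['cx'])/c['fx'],(v-c['cy'])/c['fy'],1.]); return -R.T@t,d
def onz(c,u,v,z):
    o,d=ray(c,u,v); return o+d*(z-o[2])/d[2]
def proj(c,X):
    p=np.array(c['R'])@np.array(X,float)+np.array(c['t']).ravel(); return np.array([c['fx']*p[0]/p[2]+c['cx'],c['fy']*p[1]/p[2]+c['cy']])
E
python3 - <<'E'
from h import *
s=arm.get_state();print(s)
for n in('side','top'):
    im,c=snap(n,n+'0');print(n,c['fx'],-np.array(c['R']).T@np.array(c['t']).ravel(), np.round(c['R'],2).tolist())
E
```

```text
pics
{'time_s': 0.0, 'joints': array([-1.43799525e+00,  3.42759902e-01,  1.52503209e+00,  1.37983162e-05,
        1.27541496e+00, -1.46007130e-01]), 'qd': array([ 2.14662237e-04, -7.76858968e-04, -7.36893652e-05, -9.49745205e-04,
        6.43721216e-04, -5.00352594e-04]), 'tau': array([-2.35673950e-03, -4.33682156e+01, -2.46012747e+01, -4.11092569e-04,
        7.73438020e-03, -1.92502483e-05]), 'ee_pos': array([ 144.44688706, -504.2670734 ,  205.10144553]), 'tcp_rot': array([ 0.09768248,  0.70025552,  0.09882388, -0.70023866]), 'contact_force': array([ 0.56661763, -0.05875893, -1.00256955]), 'wrist_torque': array([ 0.03077426, -0.01841443,  0.00990916]), 'finger_gap': 85.06189618676345}
side 477.5522437709609 [ 317.75829553  691.12197911 1000.63585665] [[-0.95, -0.31, 0.01], [-0.25, 0.74, -0.62], [0.19, -0.59, -0.78]]
top 420.8941852070681 [ 361.73141139   10.86339905 1106.47150356] [[0.0, -1.0, 0.01], [-0.99, -0.01, -0.15], [0.15, -0.01, -0.99]]
```

View pics/top0.png

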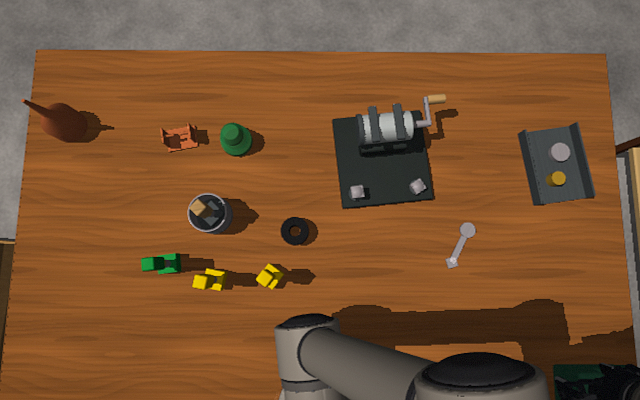

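View pics/side0.png

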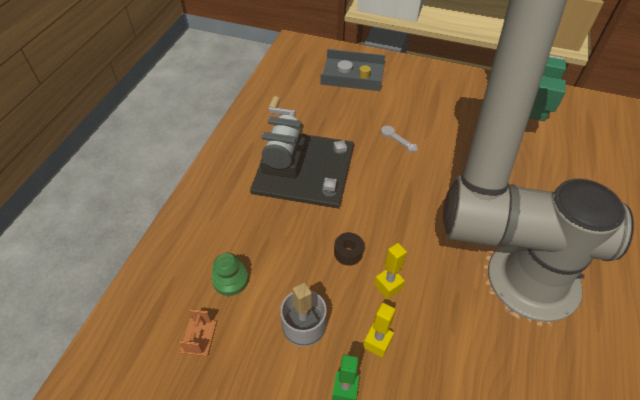

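```bash
python3 - <<'E'
from h import *
t,ct=load('top0'); s,cs=load('side0')
a=cv2.resize(t[165:240,330:450],None,fx=3.3,fy=3.3,interpolation=3)
b=cv2.resize(s[125:210,270:370],None,fx=4,fy=4,interpolation=3)[:300]
e=cv2.resize(t[185:245,175:245],None,fx=5,fy=5,interpolation=3)
d=cv2.resize(s[270:350,260:345],None,fx=4,fy=4,interpolation=3)[:300]
L=[cv2.resize(x,(390,290)) for x in (a,b,e,d)]
cv2.imwrite('pics/crop1.png',np.vstack([np.hstack(L[:2]),np.hstack(L[2:])]))
for n,u in (('A',(357,192)),('B',(418,186))):
    for z in(42,59): 
        p=onz(ct,*u,z);print(n,z,p.round(0),proj(cs,p).round(1))
print('cup',onz(ct,209,213,80).round(), 'grip', onz(ct,200,208,166).round())
E
```

```text
A 42 [536. -91.  42.] [329.4 185.9]
A 59 [533. -90.  59.] [330.4 182.4]
B 42 [ 552. -248.   42.] [340.4 144.3]
B 59 [ 549. -244.   59.] [341.3 141.2]
cup [475. 275.  80.] grip [477. 274. 166.]
```

View pics/crop1.png

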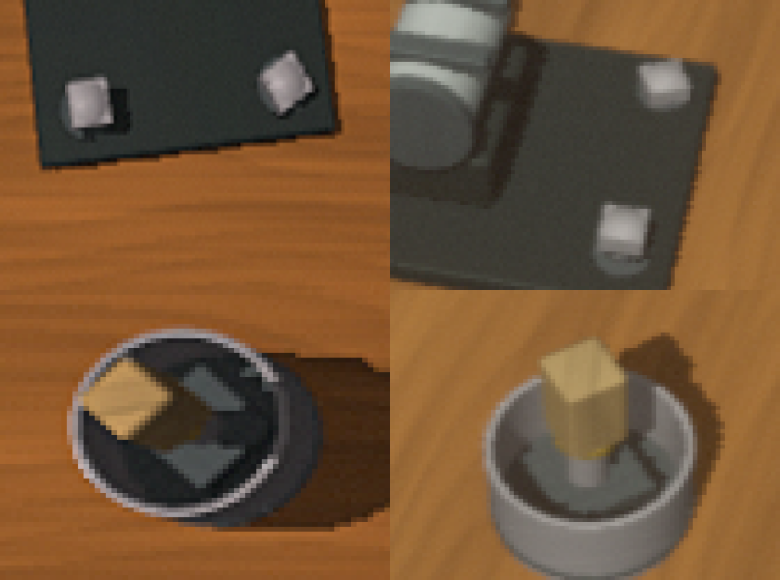

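```bash
cat >> h.py <<'E'
from scipy.spatial.transform import Rotation as Ro
def tool():
    s=arm.get_state(); q=s['tcp_rot']; return s,Ro.from_quat([q[1],q[2],q[3],q[0]]).as_matrix()
E
python3 - <<'E'
from h import *
s,T=tool(); print(T.round(3).tolist())
c=arm.calibration('wrist'); C=-np.array(c['R']).T@np.array(c['t']).ravel()
print('cam in tool',T.T@(C-s['ee_pos']),'axis',T.T@np.array(c['R'])[2],'xaxis',T.T@np.array(c['R'])[0],c['fx'])
t,ct=load('top0'); hsv=cv2.cvtColor(t,cv2.COLOR_BGR2HSV)
m=np.zeros(t.shape[:2],np.uint8); r=(slice(185,225),slice(180,225))
m[r]=((hsv[r][...,2]>140)&(hsv[r][...,1]>80)&(hsv[r][...,0]<25)&(hsv[r][...,0]>12)).astype(np.uint8)*255
k,_=cv2.findContours(m,0,1); k=max(k,key=cv2.contourArea); print(cv2.contourArea(k),cv2.boundingRect(k))
P=np.array([onz(ct,*p[0],166)[:2] for p in k],np.float32); print(cv2.minAreaRect(P))
m[:]=0; r=(slice(175,205),slice(340,375))
m[r]=(hsv[r][...,2]>120).astype(np.uint8)*255
k,_=cv2.findContours(m,0,1); k=max(k,key=cv2.contourArea)
P=np.array([onz(ct,*p[0],52)[:2] for p in k],np.float32); print(cv2.minAreaRect(P))
E
```

```text
[[-0.0, 0.275, -0.961], [0.001, -0.961, -0.275], [-1.0, -0.001, -0.0]]
cam in tool [-169.93907819   -1.30222444  -73.92261387] axis [9.56519395e-01 2.26443306e-04 2.91668641e-01] xaxis [-5.69119500e-04  9.99999244e-01  1.09004075e-03] 309.87335032539954
314.5 (180, 185, 45, 10)
((519.2772216796875, 271.43310546875), (20.632457733154297, 100.029296875), 0.31359434127807617)
((536.24951171875, -90.0782470703125), (29.069602966308594, 29.72023582458496), 8.5007905960083)
```

servo_tool:
  moves: [1,390,415,35,0,0,0,1,390,415,35,0,0,0,1,390,415,35,0,0,0,1,390,415,35,0,0,0,1,390,415,35,0,0,0,1,390,415,35,0,0,0,1,390,415,35,0,0,0,1,390,415,35,0,0,0]

```text
time_s: 0.9
ee_pos: [418.8, -212.0, 230.4]
tcp_rot: [-0.098, -0.7, -0.098, 0.7]
contact_force: [0.4, -0.7, 1.2]
finger_gap: 85.5
```

servo_tool:
  moves: [1,140,148,15,0,0,0,1,140,148,15,0,0,0,1,140,148,15,0,0,0,1,140,148,15,0,0,0,1,140,148,15,0,0,0,1,140,148,15,0,0,0,1,140,148,15,0,0,0,1,140,148,15,0,0,0]

```text
time_s: 1.7
ee_pos: [557.1, -67.0, 245.3]
tcp_rot: [-0.098, -0.7, -0.098, 0.701]
contact_force: [-0.5, -0.2, 0.6]
finger_gap: 85.2
```

```bash
python3 - <<'E'
from h import *
im,c=snap('wrist','w1'); print(proj(c,[536,-90,54]), arm.get_state()['ee_pos'])
E
```

```text
[334.70395107 192.04673666] [557.15127227 -67.01645679 245.44562979]
```

View pics/w1.png

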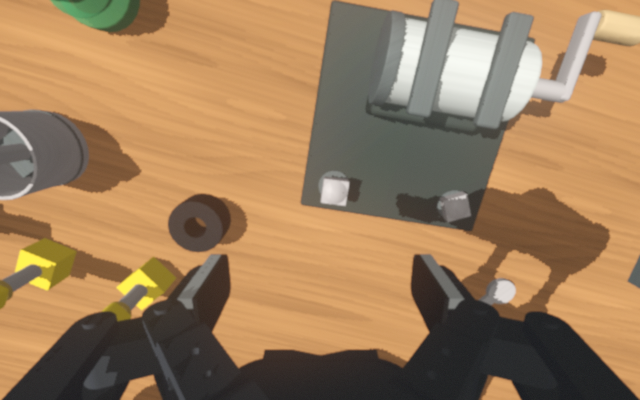

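servo_tool:
  moves: [1,-80,340,45,0,0,0,1,-80,340,45,0,0,0,1,-80,340,45,0,0,0,1,-80,340,45,0,0,0,1,-80,340,45,0,0,0,1,-80,340,45,0,0,0,1,-80,340,45,0,0,0,1,-80,340,45,0,0,0]

```text
time_s: 2.55
ee_pos: [476.4, 278.2, 291.4]
tcp_rot: [0.099, 0.701, 0.101, -0.699]
contact_force: [-0.6, -0.4, 0.7]
finger_gap: 85.6
```

```bash
python3 - <<'E'
from h import *
im,c=snap('wrist','w2'); print(arm.get_state()['ee_pos'])
t,cw=load('w1'); a=t[150:230,300:370]; g=cv2.cvtColor(a,cv2.COLOR_BGR2GRAY)
m=(g>150).astype(np.uint8)*255; k,_=cv2.findContours(m,0,1); k=max(k,key=cv2.contourArea)+[300,150]
P=np.array([onz(cw,*p[0],52)[:2] for p in k],np.float32); print('head',cv2.contourArea(k),cv2.minAreaRect(P))
a=cv2.resize(a,None,fx=5,fy=5,interpolation=3); b=cv2.cvtColor(cv2.resize(m,None,fx=5,fy=5),8)
cv2.imwrite('pics/c2.png',np.hstack([a,b,cv2.cvtColor(im,cv2.COLOR_RGB2BGR)])[:, :]) if 0 else None
v=np.zeros((400,800,3),np.uint8); v[:,:640]=im[...,::-1]; v[:320,640:]=cv2.resize(a,(160,183))[:183].repeat(1,0)[:1] if 0 else 0
v[:183,640:]=cv2.resize(a,(160,183)); v[200:383,640:]=cv2.resize(b,(160,183)); cv2.imwrite('pics/v2.png',v)
E
```

```text
[477.10244747 275.95907726 290.86770389]
head 1268.0 ((504.9775695800781, -99.31510162353516), (33.1233024597168, 87.07564544677734), 15.795343399047852)
```

View pics/v2.png

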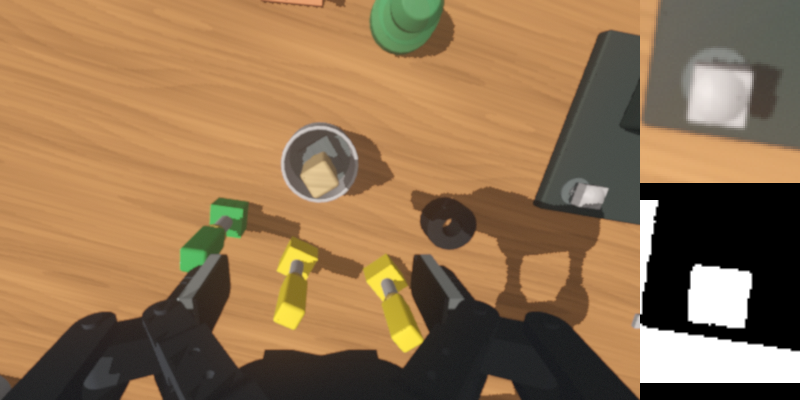

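```bash
python3 - <<'E'
from h import *
t,cw=load('w1'); a=t[165:210,318:360]; g=cv2.cvtColor(a,6)
m=(g>150).astype(np.uint8)*255; k,_=cv2.findContours(m,0,1); k=max(k,key=cv2.contourArea)+[318,165]
for z in(52,54):
    P=np.array([onz(cw,*p[0],z)[:2] for p in k],np.float32); print('head',z,cv2.minAreaRect(P))
t,c=load('w2'); x0,y0=280,120; a=t[y0:210,x0:365]; hsv=cv2.cvtColor(a,cv2.COLOR_BGR2HSV)
print(hsv[50:66:4,25:60:4].reshape(-1,3).tolist())
v=cv2.resize(a,None,fx=7,fy=7,interpolation=3); cv2.imwrite('pics/v3.png',v)
# cup rim ring centre at z=80 from dark/grey mask
print(proj(c,[475,275,80]),proj(c,[475,275,166]))
E
```

```text
head 52 ((535.4293212890625, -89.37649536132812), (31.9751033782959, 32.3403434753418), 8.818877220153809)
head 54 ((535.9388427734375, -89.1348876953125), (31.799013137817383, 32.16225051879883), 8.818855285644531)
[[18, 99, 176], [19, 87, 219], [19, 86, 230], [19, 85, 230], [19, 85, 228], [19, 86, 227], [19, 93, 195], [17, 101, 114], [14, 57, 85], [19, 89, 220], [19, 88, 221], [19, 88, 220], [19, 88, 219], [19, 88, 217], [19, 90, 217], [19, 89, 212], [18, 99, 152], [17, 51, 106], [19, 89, 221], [19, 88, 224], [19, 87, 223], [19, 87, 221], [19, 88, 220], [19, 88, 219], [19, 88, 218], [19, 91, 199], [17, 75, 122], [19, 90, 208], [19, 87, 223], [19, 87, 222], [19, 87, 221], [19, 88, 220], [19, 88, 220], [19, 88, 219], [19, 88, 218], [18, 95, 171]]
[323.64414795 169.40779765] [324.44911393 186.54598922]
```

View pics/v3.png

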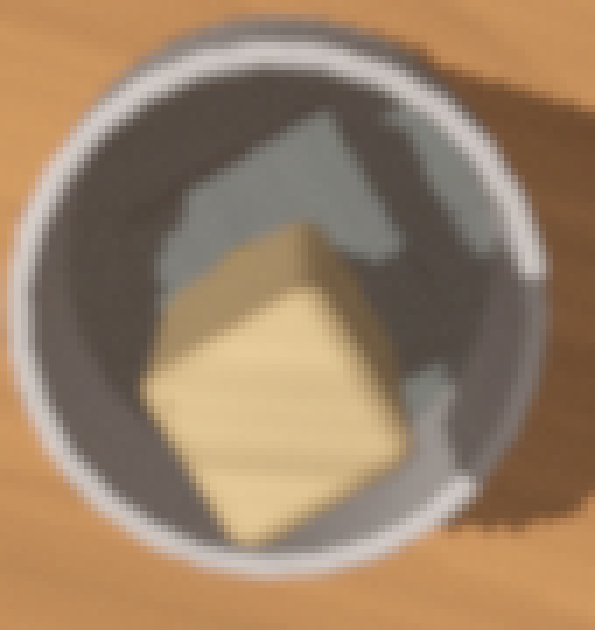

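```bash
python3 - <<'E'
from h import *
t,c=load('w2'); x0,y0=280,120; a=t[y0:210,x0:365]; h=cv2.cvtColor(a,cv2.COLOR_BGR2HSV)
m=((h[...,2]>190)&(h[...,1]>75)&(h[...,1]<115)).astype(np.uint8)*255
n,l,s,_=cv2.connectedComponentsWithStats(m); i=l[57,38]; print(s[i])
k,_=cv2.findContours((l==i).astype(np.uint8),0,1); k=k[0]+[x0,y0]
P=np.array([onz(c,*p[0],166)[:2] for p in k],np.float32); print('grip',cv2.minAreaRect(P))
m=((h[...,2]>150)&(h[...,1]<40)).astype(np.uint8)*255
ys,xs=np.nonzero(m); k=np.c_[xs,ys]; d=np.hypot(xs-39.7,ys-43.9); k=k[(d>34)&(d<41)]
P=np.array([onz(c,x+x0,y+y0,80)[:2] for x,y in k],np.float32)
print('cup',cv2.fitEllipse(P), len(P))
s,T=tool(); print(T.round(3).tolist(),s['joints'].round(2))
E
```

```text
[ 21  42  36  35 752]
grip ((480.361083984375, 282.6258850097656), (27.919836044311523, 26.910789489746094), 46.63277816772461)
cup ((479.09454345703125, 282.1293640136719), (91.13186645507812, 91.78860473632812), 114.22322082519531) 683
[[0.001, 0.278, -0.96], [0.001, -0.96, -0.278], [-1.0, -0.0, -0.001]] [0.39 0.34 1.29 0.   1.51 1.67]
```

servo_tool:
  moves: [1,3,6,-90,0,0,0.5,1,3,6,-90,0,0,0.5,1,3,6,-90,0,0,0.5,1,3,6,-90,0,0,0.5,1,3,6,-90,0,0,0.5,1,3,6,-90,0,0,0.5,1,3,6,-90,0,0,0.5,1,3,6,-90,0,0,0.5]

```text
time_s: 3.4
ee_pos: [481.1, 279.8, 200.6]
tcp_rot: [0.268, 0.655, 0.268, -0.654]
contact_force: [0.2, 0.3, 0.1]
finger_gap: 85.4
```

```bash
python3 - <<'E'
from h import *
s,T=tool(); print(s['ee_pos'],np.degrees(np.arctan2(T[1,1],T[0,1])),s['joints'].round(2))
im,c=snap('wrist','w4'); t=im[...,::-1].copy()
h=cv2.cvtColor(t,cv2.COLOR_BGR2HSV)
m=((h[...,2]>190)&(h[...,1]>75)&(h[...,1]<115)).astype(np.uint8)*255
n,l,st,ce=cv2.connectedComponentsWithStats(m); p=proj(c,[480,282,166]); print(p)
i=l[int(p[1]),int(p[0])]; print(st[i])
k,_=cv2.findContours((l==i).astype(np.uint8),0,1); k=k[0]
P=np.array([onz(c,*q[0],166)[:2] for q in k],np.float32); print('grip',cv2.minAreaRect(P))
cv2.drawContours(t,[k],-1,(0,0,255),1)
cv2.imwrite('pics/v4.png',t)
E
```

```text
[481.14590969 279.78171123 200.61864008] -45.45233350776627 [ 0.39  0.4   1.44 -0.    1.29  1.18]
[318.6938532  215.39860692]
[ 296  195   42   40 1465]
grip ((479.0205078125, 283.4557189941406), (28.97991371154785, 29.099821090698242), 45.39297866821289)
```

View pics/v4.png

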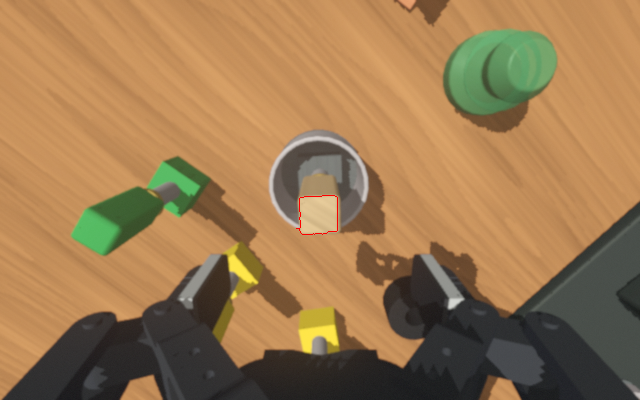

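servo_tool:
  moves: [1,-2,3.5,-40,0,0,0,1,-2,3.5,-76,0,0,0,1,-2,3.5,-76,0,0,0,1,-2,3.5,-76,0,0,0,1,-2,3.5,-76,0,0,0,0,-2,3.5,-76,0,0,0,0,-2,3.5,-76,0,0,0,0,-2,3.5,-76,0,0,0]
  grip_force: 70

```text
time_s: 4.25
ee_pos: [479.3, 283.8, 125.2]
tcp_rot: [0.268, 0.655, 0.268, -0.654]
contact_force: [-0.5, 0.8, 0.2]
finger_gap: 44.1
```

servo_tool:
  moves: [0,0,0,0,0,0,0,0,0,0,0,0,0,0,0,0,0,0,0,0,0,0,0,0,0,0,0,0,0,0,0,0,0,0,0,0,0,0,0,0,0,0,0,0,0,0,0,0,0,0,0,0,0,0,0,0]

```text
time_s: 5.05
ee_pos: [479.6, 283.7, 125.2]
tcp_rot: [0.269, 0.655, 0.268, -0.654]
contact_force: [0.4, -1.4, 5.8]
finger_gap: 28.4
```

servo_tool:
  moves: [0,0,0,15,0,0,0,0,0,0,35,0,0,0,0,0,0,60,0,0,0,0,0,0,85,0,0,0,0,0,0,105,0,0,0,0,0,0,115,0,0,0,0,0,0,115,0,0,0,0,0,0,115,0,0,0]

```text
time_s: 5.85
ee_pos: [478.2, 283.4, 237.9]
tcp_rot: [-0.268, -0.653, -0.268, 0.655]
contact_force: [0.7, -0.5, -5.6]
finger_gap: 28.3
```

```bash
python3 - <<'E'
from h import *
s,T=tool(); print(s['ee_pos'],s['contact_force'],s['wrist_torque'],s['finger_gap'],T.round(3).tolist())
im,c=snap('wrist','w5'); im2,c2=snap('side','s5')
e=s['ee_pos']; f=e[2]-125.2
print([proj(c2,[e[0],e[1],z+f]).round() for z in(6,166)],[proj(c,[e[0],e[1],z+f]).round() for z in(6,166)])
v=np.zeros((400,800,3),np.uint8); v[:,:400]=im[:,120:520,::-1]
p=proj(c2,[e[0],e[1],86+f]).astype(int); a=im2[p[1]-50:p[1]+50,p[0]-50:p[0]+50,::-1]; v[:,400:]=cv2.resize(a,(400,400),interpolation=3); print(p)
cv2.imwrite('pics/v5.png',v)
E
```

```text
[478.23261557 283.42154664 237.8625809 ] [ 0.68733534 -0.49726117 -5.60846715] [ 0.02128313 -0.02448272  0.05387002] 28.305049691015995 [[-0.002, 0.702, -0.712], [-0.001, -0.712, -0.702], [-1.0, -0.001, 0.002]]
[array([302., 303.]), array([300., 261.])] [array([322., 186.]), array([323., 272.])]
[301 283]
```

View pics/v5.png

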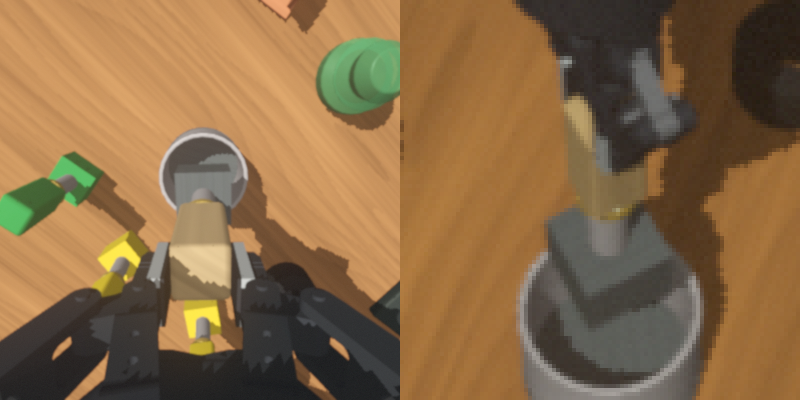

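servo_tool:
  moves: [0,58,-373,0,0,0,0.947,0,58,-373,0,0,0,0.947,0,58,-373,0,0,0,0.947,0,58,-373,0,0,0,0.947,0,58,-373,0,0,0,0.947,0,58,-373,0,0,0,0.947,0,58,-373,0,0,0,0.947,0,58,-373,0,0,0,0.947]

```text
time_s: 6.75
ee_pos: [535.0, -80.8, 238.4]
tcp_rot: [0.538, 0.459, 0.539, -0.459]
contact_force: [1.3, 0.7, -4.2]
finger_gap: 28.3
```

servo_tool:
  moves: [0,0,0,0,0,0,0,0,0,0,-10,0,0,0,0,0,0,-20,0,0,0,0,0,0,-30,0,0,0,0,0,0,-40,0,0,0,0,0,0,-40,0,0,0,0,0,0,-40,0,0,0,0,0,0,-40,0,0,0]

```text
time_s: 7.55
ee_pos: [535.8, -79.2, 199.9]
tcp_rot: [0.538, 0.46, 0.537, -0.459]
contact_force: [0.3, -0.4, -4.4]
finger_gap: 28.3
```

```bash
python3 - <<'E'
from h import *
s,T=tool(); print(s['ee_pos'],s['contact_force'],s['wrist_torque'],np.degrees(np.arctan2(T[1,1],T[0,1])),T[:,0],s['joints'].round(2))
im,c=snap('wrist','w6'); im2,c2=snap('side','s6')
e=s['ee_pos']; m=e[2]-119.2
print(proj(c,[536,-89.5,54]),proj(c,[e[0],e[1],m]))
v=np.zeros((400,800,3),np.uint8); v[:,:400]=im[:,120:520,::-1]
p=proj(c2,[536,-89.5,70]).astype(int); a=im2[p[1]-40:p[1]+40,p[0]-40:p[0]+40,::-1]; v[:,400:]=cv2.resize(a,(400,400),interpolation=3); print(p)
cv2.imwrite('pics/v6.png',v)
E
```

```text
[535.8342969  -79.17438517 199.86337449] [ 0.31602654 -0.4476119  -4.36444073] [ 7.34248735e-05 -7.53162624e-03 -1.59021035e-02] 8.908402523669357 [ 1.16173041e-03 -3.41445390e-04 -9.99999267e-01] [-0.29  0.38  1.49  0.    1.27 -0.44]
[319.30193098 190.03596662] [320.73796487 187.06434395]
[329 179]
```

View pics/v6.png

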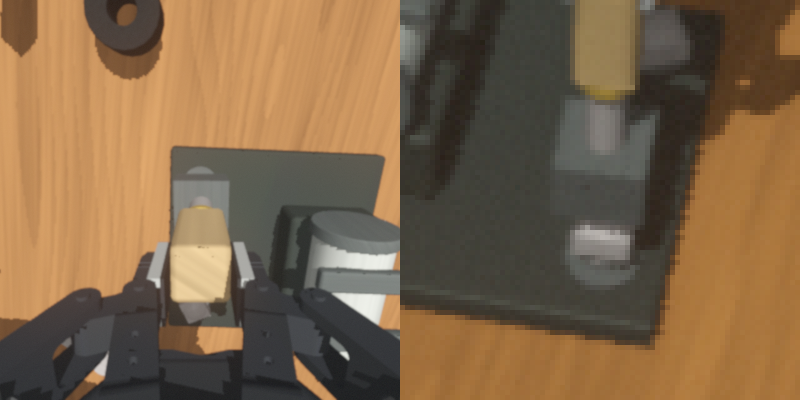

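servo_tool:
  moves: [0,0,-5,0,0,0,0,0,0,-10,0,0,0,0,0,0,-10,-5,0,0,0,0,0,-10,-10,0,0,0,0,0,-10,-14,0,0,0,0,0,-10,-14,0,0,0,0,0,-10,-14,0,0,0,0,0,-10,-14,0,0,0]

```text
time_s: 8.45
ee_pos: [535.6, -89.3, 185.5]
tcp_rot: [0.537, 0.46, 0.537, -0.46]
contact_force: [-0.4, -0.2, -4.5]
finger_gap: 28.2
```

```bash
python3 - <<'E'
from h import *
s,T=tool(); print(s['ee_pos'],s['contact_force'])
im,c=snap('wrist','w7'); im2,c2=snap('side','s7')
v=np.zeros((400,800,3),np.uint8); v[:,:400]=cv2.resize(im[120:320,220:420,::-1],(400,400),interpolation=3)
p=proj(c2,[536,-89.5,60]).astype(int); a=im2[p[1]-25:p[1]+25,p[0]-25:p[0]+25,::-1]; v[:,400:]=cv2.resize(a,(400,400),interpolation=3)
e=s['ee_pos'];m=e[2]-119.2
# predicted corners of the mouth (green) and head bottom z=40 (red)
for (x,y,z,w,col) in((e[0],e[1],m,23.25,(0,255,0)),(536,-89.5,40,15,(0,0,255))):
    A=np.radians(8.8)
    for k in range(4):
        B=A+np.pi/4+k*np.pi/2; q=proj(c2,[x+w*2**.5*np.cos(B),y+w*2**.5*np.sin(B),z]); q=(q-p+25)*8+[400,0]
        cv2.circle(v,tuple(int(i) for i in q),4,col,1)
cv2.imwrite('pics/v7.png',v)
E
```

```text
[535.61486925 -89.30176763 185.52538061] [-0.35895395 -0.15743282 -4.4588977 ]
```

View pics/v7.png

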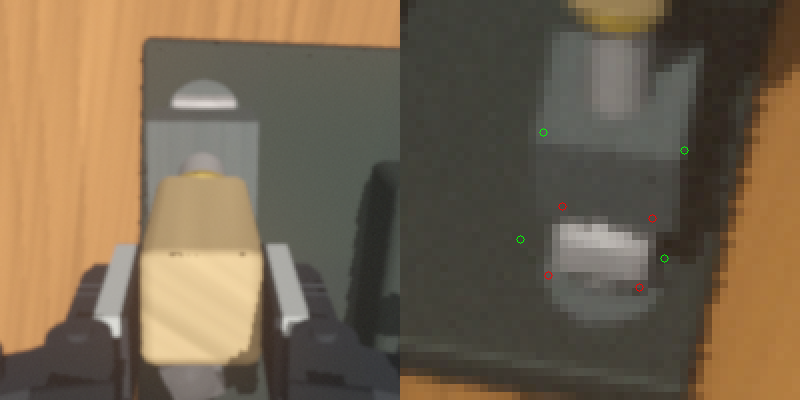

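servo_tool:
  moves: [0,0,0,-4,0,0,0,0,0,0,-8,0,0,0,0,0,0,-11,0,0,0,0,0,0,-14,0,0,0,0,0,0,-16,0,0,0,0,0,0,-18,0,0,0,0,0,0,-20,0,0,0,0,0,0,-20,0,0,0]

```text
time_s: 9.35
ee_pos: [538.7, -91.0, 172.3]
tcp_rot: [0.542, 0.461, 0.533, -0.458]
contact_force: [-5.3, -0.3, 36.3]
finger_gap: 28.5
```

```bash
python3 - <<'E'
from h import *
s,T=tool(); print(s['ee_pos'],s['contact_force'],s['wrist_torque'],T.round(3).tolist())
im,c=snap('wrist','w8'); snap('side','s8')
E
```

```text
[538.69342529 -91.02293672 172.30871269] [-5.27320484 -0.30114433 36.34909937] [0.19945848 1.61482574 0.07581768] [[0.012, 0.988, 0.155], [-0.005, 0.155, -0.988], [-1.0, 0.011, 0.007]]
```

servo_tool:
  moves: [0,0,0,10,0,0,0,0,0,0,20,0,0,0,0,0,0,20,0,0,0,0,0,0,20,0,0,0,0,0,0,20,0,0,0,0,0,0,20,0,0,0,0,0,0,20,0,0,0,0,0,0,20,0,0,0]

```text
time_s: 10.25
ee_pos: [535.4, -89.3, 185.1]
tcp_rot: [0.537, 0.46, 0.537, -0.46]
contact_force: [0.4, 0.7, -4.8]
finger_gap: 28.3
```

```bash
python3 - <<'E'
from h import *
for f in('w7','w8'):
    t,c=load(f); g=cv2.cvtColor(t,6).astype(float); g=cv2.GaussianBlur(g,(1,5),0.1)
    for r in (168,171,173,183,190,200,206):
        d=np.diff(g[r-1:r+2].mean(0)); 
        def sub(a,b):
            seg=np.abs(d[a:b]); i=seg.argmax()+a; w=np.abs(d[i-1:i+2]); return i+.5+((np.arange(-1,2)*w).sum()/w.sum()), d[i].round()
        if r<176: L,R=sub(296,318),sub(326,348)
        else: L,R=sub(286,306),sub(336,358)
        print(f,r,np.round(L,2),np.round(R,2),'mid',round((L[0]+R[0])/2,2))
    print(g[200,284:360].astype(int).tolist())
    # expected columns on tool axis, measured TCP pose
E
cat > z.py <<'E'
E
python3 - <<'E'
from h import *
t,c=load('w7')
for X in([535.6,-89.3,20],[535.6,-89.3,54],[535.6,-89.3,95],[535.6,-89.3,150]): print(X,proj(c,X))
E
```

```text
w7 168 [306.38  20.  ] [336.65 -23.  ] mid 321.51
w7 171 [305.53  32.  ] [337.57 -37.  ] mid 321.55
w7 173 [305.58  19.  ] [337.52 -27.  ] mid 321.55
w7 183 [289.69 -31.  ] [348.72 -16.  ] mid 319.21
w7 190 [289.46 -40.  ] [348.57 -17.  ] mid 319.01
w7 200 [289.5 -38. ] [348.42 -20.  ] mid 318.96
w7 206 [289.43 -37.  ] [348.45 -20.  ] mid 318.94
[167, 169, 169, 168, 163, 145, 106, 90, 98, 116, 131, 137, 138, 138, 137, 136, 137, 137, 138, 136, 134, 135, 134, 136, 134, 135, 136, 135, 134, 138, 142, 147, 151, 153, 156, 157, 158, 160, 160, 160, 161, 159, 157, 155, 150, 144, 137, 134, 134, 136, 136, 135, 136, 134, 136, 136, 134, 133, 132, 134, 133, 132, 133, 132, 121, 101, 94, 92, 93, 93, 91, 92, 92, 93, 91, 93]
w8 168 [299.25  -1.  ] [343.61  -3.  ] mid 321.43
w8 171 [311.07  -1.  ] [345.35  -4.  ] mid 328.21
w8 173 [299.5  -2. ] [346.25 -10.  ] mid 322.88
w8 183 [289.47  16.  ] [346.23 -16.  ] mid 317.85
w8 190 [289.59  14.  ] [345.67 -15.  ] mid 317.63
w8 200 [290.37  22.  ] [345.55 -17.  ] mid 317.96
w8 206 [290.37  21.  ] [345.54 -17.  ] mid 317.95
[146, 105, 89, 94, 96, 93, 107, 129, 135, 137, 137, 135, 134, 134, 137, 137, 137, 135, 133, 135, 133, 131, 126, 124, 132, 138, 145, 149, 152, 153, 153, 154, 153, 155, 156, 157, 157, 158, 158, 157, 158, 158, 156, 152, 147, 139, 134, 136, 135, 135, 135, 136, 135, 134, 133, 133, 133, 133, 133, 132, 132, 124, 106, 96, 94, 94, 92, 93, 93, 94, 93, 91, 93, 92, 93, 92]
[535.6, -89.3, 20] [320.69817017 176.50523949]
[535.6, -89.3, 54] [320.78099548 184.00123012]
[535.6, -89.3, 95] [320.90728466 195.43085728]
[535.6, -89.3, 150] [321.14783543 217.20157338]
```

```bash
python3 - <<'E'
from h import *
t,c=load('w7'); g=cv2.cvtColor(t,6).astype(int)
print('col321 rows155-190',g[155:190,319:324].mean(1).astype(int).tolist()); print('col300',g[165:190,296:304].mean(1).astype(int).tolist())
A=np.radians(8.85); n=np.array([-np.sin(A),np.cos(A)])
e=np.array([535.6,-89.3]); q=e+23.25*n; print('expected edge',proj(c,[*q,66.3]))
m=cv2.inRange(t,(110,)*3,(255,)*3); print([(r,np.nonzero(g[r,296:350]>115)[0][[0,-1]]+296) for r in range(161,176,2)])
t,c1=load('w1'); v=cv2.resize(t[160:215,310:365],None,fx=8,fy=8,interpolation=3)
for z,w,col in((54,15,(0,0,255)),(40,15,(255,0,0))):
    for k in range(4):
        B=np.radians(8.8)+np.pi/4+k*np.pi/2; p=proj(c1,[536+w*2**.5*np.cos(B),-89.5+w*2**.5*np.sin(B),z]); cv2.circle(v,tuple(int(i) for i in ((p-[310,160]+.5)*8)),4,col,1)
t,c2=load('s8'); p=proj(c2,[536,-89.5,60]).astype(int); a=cv2.resize(t[p[1]-27:p[1]+28,p[0]-27:p[0]+28],(440,440),interpolation=3)
cv2.imwrite('pics/v8.png',np.hstack([v[:440,:355],a]))
E
```

```text
col321 rows155-190 [97, 97, 97, 98, 107, 122, 130, 131, 133, 134, 134, 136, 145, 156, 170, 194, 213, 215, 191, 145, 107, 96, 97, 97, 99, 112, 126, 132, 133, 134, 134, 133, 134, 133, 134]
col300 [97, 98, 98, 98, 98, 98, 97, 97, 98, 99, 99, 98, 99, 100, 103, 116, 130, 135, 137, 136, 137, 137, 136, 137, 136]
expected edge [320.82066041 163.21326305]Traceback (most recent call last):
  File "<stdin>", line 6, in <module>
IndexError: index 0 is out of bounds for axis 0 with size 0
```

```bash
python3 - <<'E'
from h import *
for f,e,A in(('w5',[478.2,283.4,237.9],-45.4),('w6',[535.8,-79.2,199.9],8.9),('w7',[535.6,-89.3,185.5],8.9),('w8',[538.7,-91,172.3],8.9)):
    t,c=load(f); g=cv2.cvtColor(t,6).astype(int)
    print(f,'c300 150-215',g[150:215,297:303].mean(1).astype(int).tolist(),'\n  c321 195-310',g[195:310:2,319:323].mean(1).astype(int).tolist())
    A=np.radians(A); n=np.array([-np.sin(A),np.cos(A)]);e=np.array(e)
    for dn,dz,lab in((23.25,-119.2,'mouth+'),(23.25,-119.2+34,'sockettop+?34'),(10,-89.2,'neckbase'),(15,-29.2,'gripbottom+'),(15,40.8,'griptop+'),(-15,40.8,'griptop-')):
        print('  ',lab,proj(c,[*(e[:2]+dn*n),e[2]+dz]).round(1))
E
```

```text
w5 c300 150-215 [81, 80, 80, 80, 80, 80, 80, 80, 80, 79, 79, 79, 78, 79, 82, 88, 89, 90, 91, 92, 92, 94, 103, 121, 129, 131, 131, 131, 131, 131, 131, 131, 130, 130, 131, 130, 131, 131, 131, 131, 131, 131, 131, 131, 131, 131, 131, 130, 130, 130, 131, 130, 131, 132, 136, 139, 142, 143, 144, 144, 145, 145, 145, 145, 147] 
  c321 195-310 [152, 150, 141, 167, 158, 147, 147, 147, 147, 147, 147, 148, 147, 147, 147, 147, 148, 147, 147, 147, 147, 147, 147, 146, 156, 180, 200, 208, 210, 210, 208, 204, 201, 199, 197, 197, 200, 201, 201, 199, 198, 198, 179, 142, 117, 113, 110, 108, 109, 116, 120, 118, 125, 167, 168, 169, 177, 216]
   mouth+ [321.7 162. ]
   sockettop+?34 [321.8 169.3]
   neckbase [321.8 183.5]
   gripbottom+ [322.2 198.1]
   griptop+ [323.2 242.6]
   griptop- [323.  299.4]
w6 c300 150-215 [95, 95, 96, 96, 96, 96, 96, 96, 96, 96, 96, 95, 96, 95, 95, 95, 96, 95, 95, 96, 95, 96, 95, 97, 98, 98, 97, 97, 99, 102, 115, 128, 134, 135, 136, 136, 136, 135, 136, 136, 136, 136, 135, 136, 135, 135, 135, 135, 136, 135, 135, 135, 135, 135, 136, 135, 136, 135, 136, 137, 138, 137, 137, 137, 137
[... 1349 characters left out ...]
, 102, 103, 102, 106, 116, 128, 134, 135, 135, 135, 134, 135, 134, 135, 134, 134, 134, 134, 135, 134, 135, 135, 134, 135, 135, 134, 135, 135, 135, 135, 135, 135, 135, 136, 138, 144, 147, 148, 149, 149, 151, 151, 151, 152, 153, 153] 
  c321 195-310 [166, 166, 163, 159, 180, 167, 165, 166, 165, 165, 165, 165, 165, 165, 165, 165, 165, 165, 165, 165, 165, 165, 164, 164, 165, 181, 176, 215, 219, 218, 215, 210, 207, 205, 203, 202, 204, 206, 207, 206, 203, 205, 206, 207, 204, 201, 197, 193, 192, 197, 206, 209, 185, 135, 107, 112, 118, 120]
   mouth+ [319.5 162.4]
   sockettop+?34 [319.8 169.8]
   neckbase [319.8 184. ]
   gripbottom+ [320.7 199.2]
   griptop+ [322.7 244.8]
   griptop- [322.6 301.1]
```

```bash
cat >> h.py <<'E'
def rows(f):
    t,c=load(f); g=cv2.cvtColor(t,6).astype(float)
    def edge(cs,a,b,sgn=1):
        p=g[a:b,cs[0]:cs[1]].mean(1); d=sgn*np.diff(p); i=d.argmax(); i=min(max(i,1),len(d)-2); w=np.clip(d[i-1:i+2],0,None); return round(a+i+.5+(np.arange(-1,2)*w).sum()/w.sum(),2)
    h=cv2.cvtColor(t,cv2.COLOR_BGR2HSV)[190:225,316:326].reshape(35,-1,3)[...,1].mean(1)
    return dict(sock=edge((297,303),160,195),ferrule=round(190+float((h*(h>h.max()*.8)*np.arange(35)).sum()/(h*(h>h.max()*.8)).sum()),2),top=edge((312,330),236,256))
E
python3 - <<'E'
from h import *
s,T=tool(); print(s['ee_pos'],s['contact_force'],T[:,0]); snap('wrist','w9'); snap('side','s9')
for f in('w5','w6','w7','w8','w9'): print(f,rows(f))
E
```

```text
[535.35964996 -89.31100705 185.07427648] [ 0.44568866  0.67982389 -4.75972721] [-4.30581244e-04  1.54940034e-04 -9.99999895e-01]
w5 {'sock': np.float64(172.48), 'ferrule': 201.42, 'top': np.float64(244.47)}
w6 {'sock': np.float64(180.29), 'ferrule': 206.97, 'top': np.float64(247.62)}
w7 {'sock': np.float64(180.29), 'ferrule': 206.97, 'top': np.float64(244.57)}
w8 {'sock': np.float64(173.36), 'ferrule': 202.42, 'top': np.float64(247.83)}
w9 {'sock': np.float64(175.58), 'ferrule': 203.95, 'top': np.float64(244.57)}
```

servo_tool:
  moves: [0,0.9,0.5,0,0.0346,0.0054,0,0,0.9,0.5,0,0.0346,0.0054,0,0,0.9,0.5,-3,0.0346,0.0054,0,0,0.9,0.5,-6,0.0346,0.0054,0,0,0.9,0.5,-8,0.0346,0.0054,0,0,0.9,0.5,-10,0.0346,0.0054,0,0,0.9,0.5,-10,0.0346,0.0054,0,0,0.9,0.5,-10,0.0346,0.0054,0]
  grip_force: 115

```text
time_s: 11.15
ee_pos: [536.4, -88.8, 175.4]
tcp_rot: [0.528, 0.468, 0.547, -0.452]
contact_force: [-0.6, -0.0, -4.8]
finger_gap: 27.5
```

```bash
python3 - <<'E'
from h import *
s,T=tool(); e=s['ee_pos']; print(e,s['contact_force'],s['wrist_torque'],T[:,0]); t,c=snap('wrist','w10'); im,c2=snap('side','s10'); print(rows('w10'))
# side crop overlay: upright key axis at TCP -> mouth corners; 
z=e[2]-119.2; p=proj(c2,[536,-89.5,70]).astype(int)
v=cv2.resize(im[p[1]-30:p[1]+30,p[0]-30:p[0]+30,::-1],(480,480),interpolation=3)
for (x,y,zz,w,col) in((e[0],e[1],z,23.25,(0,255,0)),(536,-89.5,40,15,(0,0,255))):
    for k in range(4):
        B=np.radians(8.8)+np.pi/4+k*np.pi/2; q=proj(c2,[x+w*2**.5*np.cos(B),y+w*2**.5*np.sin(B),zz]); q=(q-p+30+.5)*8
        cv2.circle(v,tuple(int(i) for i in q),3,col,1)
w=cv2.resize(t[140:260,260:340+20,::-1],(400,480),interpolation=3)[:, :320]
cv2.imwrite('pics/v10.png',np.hstack([v,w]))
E
```

```text
[536.3899824  -88.77696318 175.36765943] [-0.5802518  -0.04446879 -4.80056275] [-0.02298474 -0.01967821  0.01275469] [-0.00526816  0.034529   -0.99938981]
{'sock': np.float64(175.63), 'ferrule': 203.95, 'top': np.float64(244.49)}
```

View pics/v10.png

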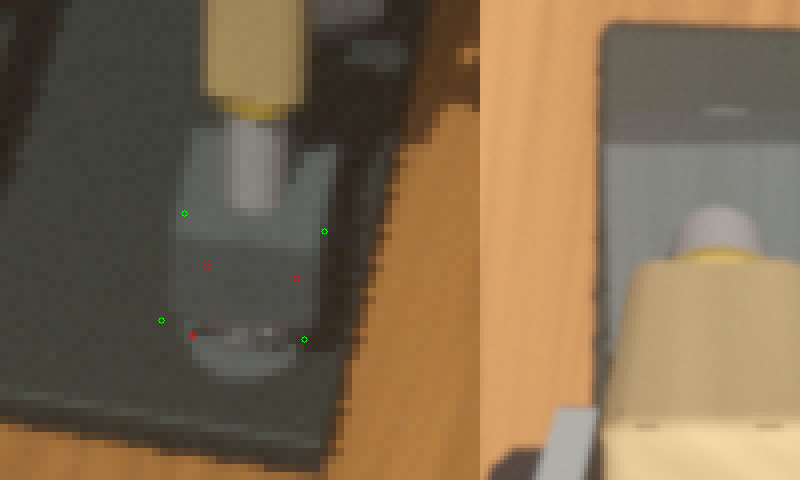

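servo_tool:
  moves: [0,0.5,0,-2,0,0,0,0,0.5,0,-4,0,0,0,0,0.5,0,-6,0,0,0,0,0.5,0,-7,0,0,0,0,0.5,0,-8,0,0,0,0,0.5,0,-9,0,0,0,0,0.5,0,-10,0,0,0,0,0.5,0,-10,0,0,0]

```text
time_s: 12.05
ee_pos: [536.8, -88.8, 165.2]
tcp_rot: [0.528, 0.468, 0.547, -0.452]
contact_force: [0.1, 0.7, -5.2]
finger_gap: 27.2
```

```bash
python3 - <<'E'
from h import *
s,T=tool(); print(s['ee_pos'],s['contact_force'],s['wrist_torque'],T[:,0]);snap('wrist','w11');print(rows('w11'))
E
```

```text
[536.78951554 -88.8301535  165.23607381] [ 0.12560387  0.68129531 -5.17002614] [-0.02578957  0.04259986 -0.01944324] [-0.00551787  0.03464882 -0.99938432]
{'sock': np.float64(175.62), 'ferrule': 203.52, 'top': np.float64(246.62)}
```

servo_tool:
  moves: [0,0,0,-3,0,0,0,0,0,0,-6,0,0,0,0,0,0,-9,0,0,0,0,0,0,-11,0,0,0,0,0,0,-13,0,0,0,0,0,0,-14,0,0,0,0,0,0,-15,0,0,0,0,0,0,-15,0,0,0]

```text
time_s: 12.9
ee_pos: [537.0, -88.8, 150.7]
tcp_rot: [0.528, 0.468, 0.546, -0.452]
contact_force: [-0.9, -1.4, 3.6]
finger_gap: 27.3
```

```bash
python3 - <<'E'
from h import *
s,T=tool(); print(s['ee_pos'],s['contact_force'],s['wrist_torque'],T[:,0]);snap('wrist','w12');print(rows('w12'))
E
```

```text
[537.01997353 -88.81927406 150.67535092] [-0.88772308 -1.38272211  3.56441693] [-0.08034563 -0.14415583  0.22376898] [-0.0047483   0.03459    -0.99939031]
{'sock': np.float64(176.72), 'ferrule': 204.5, 'top': np.float64(246.44)}
```

servo_tool:
  moves: [0,0,0,0,0,0,-0.11,0,0,0,0,0,0,-0.22,0,0.1,-0.1,0,0,0,-0.33,0,0.1,-0.1,0,0,0,-0.44,0,0.2,-0.1,0,0,0,-0.55,0,0.3,-0.1,0,0,0,-0.66,0,0.4,-0.2,0,0,0,-0.77,0,0.5,-0.2,0,0,0,-0.87]

```text
time_s: 13.75
ee_pos: [539.1, -88.4, 151.2]
tcp_rot: [0.287, 0.657, 0.297, -0.631]
contact_force: [3.6, 3.2, -4.0]
finger_gap: 26.9
```

```bash
python3 - <<'E'
from h import *
s,T=tool(); print(s['ee_pos'],s['contact_force'],s['wrist_torque'],T[:,0],np.degrees(np.arctan2(T[1,1],T[0,1])),s['finger_gap']);snap('wrist','w13');print(rows('w13'))
E
```

```text
[539.13669561 -88.37592593 151.15859105] [ 3.62279936  3.24627761 -4.00154491] [ 0.7853488  -1.18292468  0.13495394] [ 0.02761961  0.02706846 -0.99925195] -41.2121024101434 26.906222302621682
{'sock': np.float64(177.57), 'ferrule': 204.97, 'top': np.float64(245.44)}
```

servo_tool:
  moves: [0,0.3,0.3,0,0,0,-0.11,0,0.6,0.5,0,0,0,-0.22,0,0.8,0.4,0,0,0,-0.33,0,1,0.4,0,0,0,-0.44,0,1,0.3,0,0,0,-0.55,0,1,0.3,0,0,0,-0.66,0,1,0.2,0,0,0,-0.77,0,1,0.2,0,0,0,-0.87]

```text
time_s: 14.6
ee_pos: [540.2, -90.3, 151.2]
tcp_rot: [-0.004, 0.721, -0.007, -0.693]
contact_force: [5.2, -4.3, -5.9]
finger_gap: 26.9
```

```bash
python3 - <<'E'
from h import *
s,T=tool(); print(s['ee_pos'],s['contact_force'],s['wrist_torque'],T[:,0],np.degrees(np.arctan2(T[1,1],T[0,1])),s['finger_gap'],s['joints'][5]);snap('wrist','w14');print(rows('w14'))
E
```

```text
[540.22321088 -90.26817225 151.1715832 ] [ 5.20439557 -4.34125529 -5.91039178] [-1.02906784 -1.21772157  0.16761242] [ 0.03960948 -0.00376092 -0.99920816] -90.92528060945148 26.8981058943272 1.2719791888789593
{'sock': np.float64(177.64), 'ferrule': 205.44, 'top': np.float64(246.36)}
```

servo_tool:
  moves: [0,0.5,-0.4,0,0,0,0.06,0,0.8,-0.7,0,0,0,0.13,0,0.8,-0.7,0,0,0,0.13,0,0.8,-0.7,5,0,0,0.13,0,0.8,-0.7,10,0,0,0.13,0,0.8,-0.7,16,0,0,0.13,0,0.8,-0.7,22,0,0,0.13,0,0.8,-0.7,28,0,0,0.13]

```text
time_s: 15.45
ee_pos: [538.8, -89.4, 178.9]
tcp_rot: [0.04, 0.718, 0.042, -0.694]
contact_force: [0.1, 0.3, -4.8]
finger_gap: 26.9
```

servo_tool:
  moves: [0,0,0,10,0,0,0,0,0,0,20,0,0,0,0,0,0,32,0,0,0,0,0,0,44,0,0,0,0,0,0,54,0,0,0,0,0,0,60,0,0,0,0,0,0,60,0,0,0,0,0,0,60,0,0,0]

```text
time_s: 16.25
ee_pos: [539.0, -89.5, 238.1]
tcp_rot: [0.04, 0.718, 0.042, -0.694]
contact_force: [-1.1, -1.0, -5.2]
finger_gap: 27.2
```

```bash
python3 - <<'E'
from h import *
s,T=tool(); print(s['ee_pos'],s['contact_force'],s['wrist_torque'],T[:,0],np.degrees(np.arctan2(T[1,1],T[0,1])),s['joints']);snap('wrist','w15');snap('side','s15');print(rows('w15'))
t,c=load('s15'); g=cv2.cvtColor(t,6)
p=proj(c,[536,-89.5,50]).astype(int); print(p)
for r in range(p[1]-12,p[1]+14): print(r,g[r,p[0]-14:p[0]+16].tolist())
E
```

```text
[538.95917648 -89.48940513 238.06653122] [-1.07382265 -0.95898823 -5.20761489] [ 0.03115665  0.01785136 -0.01989983] [ 0.03422483  0.00415182 -0.99940554] -83.37037326186837 [-0.31394365  0.3377746   1.44031832  0.01494158  1.33224708  1.13784308]
{'sock': np.float64(178.34), 'ferrule': 205.44, 'top': np.float64(243.5)}
[329 184]
172 [62, 62, 65, 63, 67, 68, 68, 71, 74, 75, 74, 76, 76, 76, 77, 77, 76, 77, 80, 78, 76, 78, 76, 74, 57, 45, 42, 40, 41, 43]
173 [63, 63, 65, 64, 65, 64, 66, 65, 66, 69, 68, 69, 70, 70, 66, 68, 73, 76, 74, 75, 76, 75, 77, 71, 53, 46, 43, 41, 44, 45]
174 [65, 63, 62, 63, 63, 64, 65, 64, 62, 64, 64, 64, 62, 59, 49, 47, 48, 52, 53, 55, 65, 66, 68, 69, 50, 39, 42, 39, 42, 40]
175 [65, 65, 64, 64, 64, 64, 64, 65, 63, 63, 63, 63, 62, 61, 42, 41, 47, 43, 42, 43, 42, 49, 49, 49, 41, 40, 40, 41, 42, 44]
176 [64, 64, 64, 64, 64, 62, 63, 64, 64, 64, 65, 65, 63, 58, 43, 41, 42, 40, 42, 39, 42, 43, 41, 43, 40, 41, 44, 41, 42, 42]
177 [65, 63, 65, 64, 64, 61, 64, 64, 65, 67, 69, 69, 61, 50, 46, 48, 43, 43, 43, 42, 41, 44, 40, 41, 44, 38, 42, 41, 43, 40]
178 [65, 63, 65, 6
[... 1934 characters left out ...]
, 92, 88, 77, 82, 67, 72, 86, 75, 63, 65, 66, 66, 59, 60, 80, 117]
193 [64, 65, 64, 65, 64, 64, 65, 70, 87, 95, 96, 97, 96, 97, 97, 93, 93, 93, 91, 92, 89, 69, 64, 64, 65, 65, 62, 61, 92, 121]
194 [65, 63, 64, 63, 65, 63, 63, 65, 74, 87, 94, 96, 97, 98, 97, 99, 97, 99, 96, 91, 77, 66, 63, 64, 67, 63, 60, 75, 115, 123]
195 [65, 65, 64, 65, 66, 64, 65, 65, 65, 71, 81, 90, 93, 95, 96, 94, 92, 92, 81, 69, 67, 64, 65, 65, 67, 64, 63, 81, 119, 123]
196 [63, 66, 64, 64, 66, 66, 64, 67, 64, 65, 68, 73, 79, 78, 78, 79, 75, 64, 66, 63, 66, 66, 67, 66, 64, 62, 64, 81, 122, 124]
197 [62, 64, 66, 61, 66, 63, 66, 64, 66, 64, 66, 65, 67, 68, 68, 67, 66, 63, 67, 67, 63, 66, 65, 64, 65, 63, 58, 85, 122, 124]
```

servo_tool:
  moves: [0,-2,12,0,0.0032,-0.0278,0,0,-5,34,0,0.0032,-0.0278,0,0,-9,58,0,0.0032,-0.0278,0,0,-14,84,0,0.0032,-0.0278,0,0,-18,110,0,0.0032,-0.0278,0,0,-22,136,0,0.0032,-0.0278,0,0,-26,162,0,0.0032,-0.0278,0,0,-30,188,0,0.0032,-0.0278,0]

```text
time_s: 17.15
ee_pos: [508.6, 99.5, 237.8]
tcp_rot: [0.04, 0.727, 0.042, -0.684]
contact_force: [0.1, -0.6, -5.1]
finger_gap: 27.0
```

servo_tool:
  moves: [0,-4,26,0,0,0,0,0,-8,52,0,0,0,0,0,-12,78,0,0,0,0,0,-17,104,0,0,0,0,0,-21,130,0,0,0,0,0,-25,156,0,0,0,0,0,-28,174,0,0,0,0,0,-30,184,0,0,0,0]

```text
time_s: 17.95
ee_pos: [478.5, 283.8, 237.7]
tcp_rot: [0.04, 0.727, 0.043, -0.684]
contact_force: [-0.5, 0.1, -4.7]
finger_gap: 26.9
```

```bash
python3 - <<'E'
from h import *
s,T=tool(); e=s['ee_pos'];print(e,s['contact_force'],T[:,0]);snap('wrist','w16');t,c=snap('side','s16');print(rows('w16'))
# head in unoccluded views: top & side
snap('top','t16')
for f,win in(('s0','side'),('s16','side'),('t0','top'),('t16','top')):
    im,c=load({'s0':'side0','t0':'top0'}.get(f,f)); g=cv2.cvtColor(im,6); p=proj(c,[536,-89.5,54]).astype(int)
    a=g[p[1]-14:p[1]+14,p[0]-14:p[0]+14]; m=(a>(140 if win=='side' else 115)).astype(np.uint8)
    k,_=cv2.findContours(m,0,1); k=max(k,key=cv2.contourArea)+p-14
    P=np.array([onz(c,*q[0],52)[:2] for q in k],np.float32); print(f,cv2.minAreaRect(P))
E
```

```text
[478.46160353 283.80995356 237.68289545] [-0.46728388  0.05138861 -4.72398686] [ 0.06126356  0.00710036 -0.99809637]
{'sock': np.float64(178.39), 'ferrule': 205.44, 'top': np.float64(243.52)}
s0 ((536.6298217773438, -94.0886001586914), (26.689979553222656, 28.107208251953125), 9.115565299987793)Traceback (most recent call last):
  File "<stdin>", line 8, in <module>
ValueError: max() iterable argument is empty
```

servo_tool:
  moves: [0,1,-1,-12,0,0,0,0,1,-1,-26,0,0,0,0,1,-1,-40,0,0,0,0,1,-1,-54,0,0,0,0,1,-1,-68,0,0,0,0,1,-1,-82,0,0,0,0,1,-1,-94,0,0,0,0,1,-1,-102,0,0,0]

```text
time_s: 18.9
ee_pos: [479.9, 280.4, 134.8]
tcp_rot: [0.04, 0.727, 0.041, -0.684]
contact_force: [0.3, -0.0, -5.1]
finger_gap: 27.4
```

servo_tool:
  moves: [0,0,0,-3,0,0,0,0,0,0,-5,0,0,0,0,0,0,-7,0,0,0,0,0,0,-8,0,0,0,0,0,0,-9,0,0,0,0,0,0,-10,0,0,0,0,0,0,-10,0,0,0,0,0,0,-10,0,0,0]

```text
time_s: 19.7
ee_pos: [480.5, 281.7, 126.9]
tcp_rot: [0.04, 0.728, 0.042, -0.683]
contact_force: [1.4, -0.1, -0.1]
finger_gap: 27.1
```

servo_tool:
  moves: [0,0,0,-1,0,0,0,0,0,0,-1.5,0,0,0,0,0,0,-1.5,0,0,0,0.45,0,0,-1,0,0,0,0.5,0,0,-1,0,0,0,0.7,0,0,-1,0,0,0,1,0,0,-1,0,0,0,1,0,0,-1,0,0,0]

```text
time_s: 20.5
ee_pos: [480.1, 281.4, 125.3]
tcp_rot: [0.04, 0.728, 0.042, -0.683]
contact_force: [0.5, 0.1, 0.3]
finger_gap: 83.7
```

servo_tool:
  moves: [1,0,0,0,0,0,0,1,0,0,0,0,0,0,1,0,0,0,0,0,0,1,0,0,10,0,0,0,1,0,0,30,0,0,0,1,0,0,60,0,0,0,1,0,0,95,0,0,0,1,0,0,130,0,0,0]

```text
time_s: 21.3
ee_pos: [479.9, 281.4, 257.4]
tcp_rot: [0.04, 0.728, 0.042, -0.683]
contact_force: [1.9, -0.1, -0.1]
finger_gap: 85.1
```

servo_tool:
  moves: [1,-20,-150,10,0,0,0,1,-40,-230,10,0,0,0,1,-40,-230,10,0,0,0,1,-40,-230,10,0,0,0,1,-40,-230,10,0,0,0,1,-40,-230,10,0,0,0,1,-40,-230,10,0,0,0,1,-40,-230,10,0,0,0]

```text
time_s: 22.1
ee_pos: [440.4, 52.2, 265.7]
tcp_rot: [0.04, 0.728, 0.042, -0.683]
contact_force: [-0.2, -0.4, -0.1]
finger_gap: 85.5
```

```bash
python3 - <<'E'
from h import *
s,T=tool(); print(s['ee_pos'],s['contact_force'],s['time_s'],s['finger_gap'])
t,c=snap('wrist','w20'); b,c2=snap('side','s20')
print(proj(c,[536,-89.5,54]),proj(c,[480,282,100]),proj(c2,[536,-89.5,54]),proj(c2,[480,282,100]))
v=np.zeros((600,800,3),np.uint8); v[:400,:640]=b[...,::-1]; v[400:600,:320]=cv2.resize(t[...,::-1],(320,200))
def crop(im,c,X,w,x,y,n=160):
    p=proj(c,X).astype(int); a=im[max(p[1]-w,0):p[1]+w,max(p[0]-w,0):p[0]+w,::-1]
    if a.size: v[y:y+n,x:x+n]=cv2.resize(a,(n,n),interpolation=3)
crop(b,c2,[480,282,90],35,640,0); crop(b,c2,[536,-89.5,50],20,640,160); crop(t,c,[536,-89.5,50],25,640,320); crop(t,c,[480,282,100],60,480,420)
cv2.imwrite('pics/v20.png',v)
E
```

```text
[440.35735106  52.19950174 265.73893116] [-0.17174847 -0.35905011 -0.05516761] 22.1 85.49953837903371
[447.49938191 112.99045669] [111.29011604 123.66973571] [329.19066796 183.35280121] [301.7438649  306.06791022]
```

View pics/v20.png

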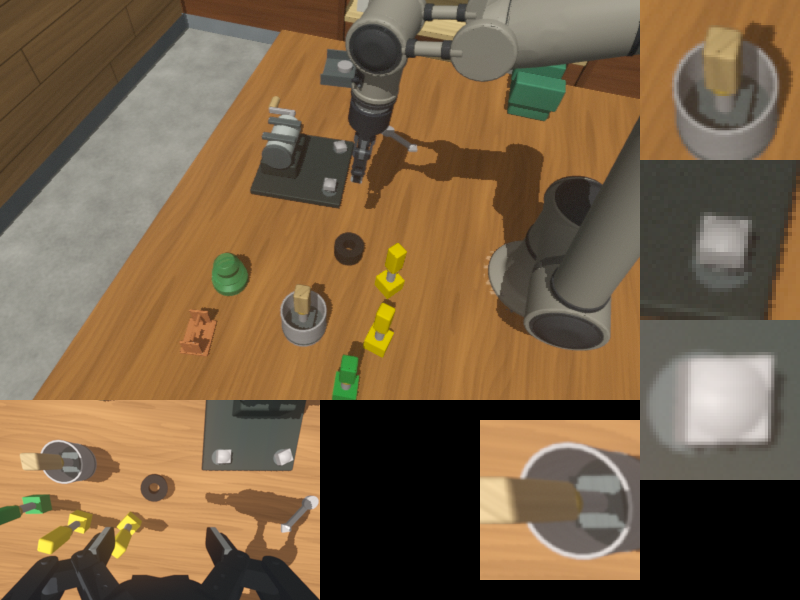

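```bash
python3 - <<'E'
from h import *
for f in('w1','w20'):
    im,c=load(f); g=cv2.cvtColor(im,6); p=proj(c,[536,-89.5,54]).astype(int)
    a=g[p[1]-20:p[1]+20,p[0]-20:p[0]+20]; m=(a>155).astype(np.uint8)
    n,l,s,_=cv2.connectedComponentsWithStats(m); k,_=cv2.findContours((l==l[20,20]).astype(np.uint8),0,1); k=k[0]+p-20
    P=np.array([onz(c,*q[0],54)[:2] for q in k],np.float32); print(f,cv2.minAreaRect(P))
E
```

```text
w1 ((535.9666748046875, -89.34304809570312), (31.353548049926758, 31.904916763305664), 8.33150863647461)
w20 ((536.388671875, -88.2919921875), (31.309242248535156, 34.04236602783203), 8.6274995803833)
```

```bash
python3 -c "
from bench import arm
print(arm.close_job(), arm.get_state()['time_s'])"
```

```text
the job is handed in; nothing more can be done
the job is handed in; nothing more can be done
```

I set the box key on the proud left front screw, turned it a quarter turn clockwise, and put it back in the cup. The job was handed in at about 22 s of the 58 s allowed.

**What went wrong on the way:** on the quick carry over, the key swung about 0.08 rad in the fingers. My first attempt to lower it then caught on the screw head with about 36 N on the tool. I backed off, tilted the tool to stand the key upright, gripped harder, and it went down without resistance until it seated.

**Turning:** I turned the key about 1.74 rad, which covers the play in the socket plus a quarter turn. Lateral force while turning was up to about 7 N, and the key was slightly off upright, by my estimate 0.015–0.03 rad.

**Last checks:**
- **Screw:** the head measures 8.6° now against 8.3° before. It looks the same every 90°, so together with the angle turned and the resistance felt, that means about 90°. It was not measured directly.
- **Key:** it stands upright in the cup, with the gripper open, clear of everything and reading no contact force.
- **Other things on the bench:** by eye, the ones in view in the last picture are where they were at the start.
- **Check that failed:** re-measuring the head from the side camera while still carrying the key gave nothing usable. The final wrist picture served instead.

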